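Load the spice mill's catch cup and set the grind

TASK

Get the white spice mill ready: stand the empty copper cup upright in its open drawer, let go of it, and slide the drawer fully shut. Then screw the knurled brass nut on top clockwise until it bottoms out, back it off a quarter turn, and finish still gripping the nut there, since it has no lock yet. Leave the jar, salt pig and milk pot where they stand.

Things in the scene. Friction and masses are not known exactly. Their poses are not given: they have to be found in the camera images.
- mill: White metal spice mill, fixed. Origin: centre of its underside; -x is its front (drawer side). Lower box 144 (x) x 149 (y) x 78 mm high. On it, at x = +10 mm, a round tower, radius 46 mm at its foot, 36 mm at its flat top 126 mm above the counter. The drawer slides in an opening in the box front, 137 mm wide, 6 to 70 mm above the counter.
- drawer (a joint): How far the mill's drawer is open (m): 0 = fully shut, 0.115 = end stop. It slides straight out of the mill along the mill's -x, with about 1.2 N of friction, and stays where it is left; it starts 88 to 110 mm open.
- drawer_floor (a point): Centre of the drawer's inner floor, on its upper side, 11 mm above the counter; axes as the mill's. Inside: 124 mm along y and, along x, from -56 mm (front panel) to +52 mm. Side and back walls stand 22 mm above the floor, the 6 mm white front panel 53 mm. Shut, it lies at x = -12 mm in the mill's frame; what is behind x = -72 mm there is under the mill's box.
- drawer_pull (a point): Middle of the front edge of the steel pull strip on the drawer's front panel; the strip is 70 mm wide, 10 mm high and stands 12 mm out from the panel, its centre 51 mm above the counter. The drawer can be pushed here, towards the mill's +x. Shut, this point lies at x = -86 mm in the mill's frame.
- nut_turn (a joint): Turn of the nut (rad): 0 = screwed down until it bottoms out (a firm stop); grows as it is unscrewed, counter-clockwise seen from above; pi/2 = a quarter turn back. Starts 0.8 to 2.3 from the stop; it can go to 4.2. Friction about 0.05 N m; it stays where it is left. The nut rises 0.95 mm per rad as it is unscrewed.
- nut: Round knurled brass nut on a neck (radius 14 mm) on the mill's tower; 47 mm diameter, 26 mm high, red radial mark on its top. Origin: centre of its underside, 148 mm above the counter when bottomed out, 22 mm clear above the tower's flat top; z up along the screw, x opposite the mark. A thin spindle sticks out 12 mm above it. Can be gripped across its diameter in any direction.
- cup: Empty open copper cup, a straight cylinder 50 mm outer diameter, 45 mm high, 3 mm wall, 4 mm floor, about 90 g, standing loose on the counter. Origin: centre of its underside, z up.
- jar: Olive-green ceramic jar with a wire flip-top seal, 90 mm diameter, 115 mm high; a bystander. Origin: centre of its underside.
- salt_pig: Round glass salt pig, 86 mm diameter, 78 mm high; a bystander. Origin: centre of its underside.
- milk_pot: Stainless steel milk pot, 112 mm diameter, 85 mm high, with a black stick handle reaching 181 mm out along its +x at 86 mm height; a bystander. Origin: centre of its underside.
There are look-alikes about, which are no part of the job. There is more than one size of the mill; the one meant has the size given above.

How it is judged:
By the outcome, as a careful person would: the job done as asked, in the order asked, and still so for the second after the job is handed in, while the arm keeps its last pose, push and grip.
It also fails if it takes over 72 s, if anything falls off the work surface, if the arm or the gripper's body presses on something with over 40 N, if the wrist force passes 120 N, or if a joint passes its speed limit or range.

ROBOT

A 6-joint arm with a two-finger parallel gripper is mounted at the origin on the work surface. World frame = base frame: x ahead of the robot, y to its left, z up, the work surface at z = 0. Lengths are in m, angles in rad, forces in N, time in s.
With the tool pointing down it reaches from about 0.3 to 0.775 m from the base axis. Payload 14.6 kg.
Tool frame: the origin (TCP) lies on the mounting face of the last link; the fingertips stand 173 mm ahead of it and the grasp point (between the pads) lies 155 mm ahead of it; z points along the fingers, y is the direction in which the jaws open and shut (so a half turn about z gives the same grasp; the last joint's range is limited). The gripper opens to 85 mm and grips with 20 to 120 N. Pads are 22 mm wide; open, the fingers measure 114 mm over their backs; the gripper's body (76 mm by 85 mm) begins 54 mm behind the grasp point. The pads swing forward as they close: fully open they stand 13 mm farther back than shut.
Start: joints at [-1.333, 0.3, 1.521, -0, 1.321, -0.067], TCP at [0.165, -0.525, 0.405] pointing down, gripper open.
Joint ranges: [-3.03, 3.03], [-0.79, 2.21], [0.23, 2.52], [-1.04, 4.18], [0, 3.07], [-2.55, 2.55]. Speed limits (rad/s): [2.22, 2.22, 2.57, 3.14, 3.14, 3.14].

INTERFACE

Orientations are given as a unit quaternion [w, x, y, z].
In Python, from cell import readout, camera, camera_info, arm gives the robot as it stands.
- The arm moves only by the shell command python3 -m crank 'ROWS' [FORCE]. ROWS is JSON, a list of rows, each an object with "delta_rot": the turn, a rotation vector about the world's x, y, z as a fraction of full scale, a list of three; "delta_pos": the shift along the world's x, y, z as a fraction of full scale, a list of three; "jaw": the closure, from 0 (fully open) to 1 (shut). A call has 1 to 12 rows; each row shifts and turns the commanded pose from where the row before left it; what a row does not reach is not made up. Full scale, the value 1, is 0.3 m for a shift and 90 degrees for a turn. A row lasts 1/12 s, in which the tool goes at most 41.7 mm and 7.16 degrees, less where a joint would pass 70% of its speed; a pose out of reach is approached as far as the arm can. A call with a number of a shift or a turn outside -1 to 1 is refused whole. A call with a gripper value outside its range is refused whole. The fingers move at their own pace and stop on an object; FORCE is the grip in N (left out, the last holds). Time passes only in rows, so rows that do not move let the fingers close. It gives the time, the measured TCP pose, the force and the opening at its end, in the units of the state.
- readout.observe(): the state, without advancing time (a new reading comes with each control period).
- camera(name): name is "side" or "top" or "wrist"; returns the picture (480x640x3 uint8, red, green, blue); there is no depth.
- camera_info(name): a dict with "intrinsics" (3x3 intrinsics, pixels), "dist" ([k1, k2, p1, p2, k3] as OpenCV has them; the pictures are not rectified), "extrinsics" (4x4, takes a point from world to camera coordinates). Camera axes: x right, y up, looking along -z (the intrinsics and any distortion apply to the point x, -y, -z); pixel columns grow to the right and rows downward; lengths in m; the calibration is good to about 2 mm. A picture is of the moment at which its call begins: read the wrist's pose just before it. camera_info takes no time and is no camera call; for the wrist camera it gives the pose at the moment of the call.
- arm.job_done(): hands the job in, once; it reports no verdict.
The state is a dict: "t": time; "joint_pos": joint angles; "joint_velocities": joint speeds; "tau": joint torques, N m; "position": TCP position; "orientation": TCP orientation; "contact_force": force on the tool from outside, world axes, zero at the start; "torque": the same for the moment, N m; "width": finger opening in m.
Only numpy, scipy, OpenCV 4.12 (cv2) and the standard library are available. Lean on these libraries where they do the work, as an engineer would, in place of code of your own. Each camera call takes 0.05 s, during which the arm holds its last target.

## Working session

There is one attempt and no reset: what is moved stays moved. The work goes in short steps, Python scripts to look and compute and a shell command to move; the robot and the scene stay as the last step left them, time stands still between calls to the robot, and variables do not carry over. Pictures are saved under pics/ and viewed, and the job is handed in when it is done.

```bash
ls; mkdir -p pics; python3 - <<'E'
from cell import readout, camera, camera_info, arm
import cv2
print(readout.observe())
for n in ["side","top","wrist"]:
    print(n,camera_info(n))
    cv2.imwrite(f"pics/{n}0.png",camera(n)[:,:,::-1])
E
```

```text
pics
{'t': 0.0, 'joint_pos': array([-1.33258243e+00,  3.00486345e-01,  1.52161253e+00, -1.38093179e-05,
        1.32067791e+00, -6.66336631e-02]), 'joint_velocities': array([ 0.0003803 ,  0.00114857, -0.0012713 , -0.00164562,  0.00023733,
       -0.00012975]), 'tau': array([-4.21554549e-03, -5.43496406e+01, -3.61794305e+01, -2.60113566e-04,
        3.93349314e-03, -3.47270304e-05]), 'position': array([ 0.16505154, -0.52461329,  0.40409952]), 'orientation': array([-5.89315860e-04,  9.88405536e-01,  1.51835920e-01, -5.73953602e-05]), 'contact_force': array([0.08757247, 0.2707621 , 0.5932622 ]), 'torque': array([-0.01940951, -0.03483801,  0.04318933]), 'width': 0.08512429491967638}
side {'intrinsics': array([[586.24573763,   0.        , 322.02230118],
       [  0.        , 586.24573763, 244.93508047],
       [  0.        ,   0.        ,   1.        ]]), 'dist': array([-0.15046309,  0.        ,  0.        ,  0.        ,  0.        ]), 'extrinsics': array([[-0.77052083, -0.63732716, -0.01057071,  0.43670029],
       [ 0.44372871, -0.54822069,  0.7089139 , -0.35549081],
       [-0.45760517
[... 630 characters left out ...]
       [ 0.00000000e+00,  0.00000000e+00,  0.00000000e+00,
         1.00000000e+00]])}
wrist {'intrinsics': array([[432.43002595,   0.        , 319.10552988],
       [  0.        , 432.43002595, 243.54659072],
       [  0.        ,   0.        ,   1.        ]]), 'dist': array([-0.07926157,  0.        ,  0.        ,  0.        ,  0.        ]), 'extrinsics': array([[ 3.01011101e-01, -9.53620204e-01, -9.07224242e-04,
        -5.49971198e-01],
       [ 9.18014812e-01,  2.90029498e-01, -2.70428726e-01,
         3.65182334e-02],
       [ 2.58149418e-01,  8.05692031e-02,  9.62739571e-01,
        -3.78109136e-01],
       [ 0.00000000e+00,  0.00000000e+00,  0.00000000e+00,
         1.00000000e+00]])}
```

View pics/top0.png

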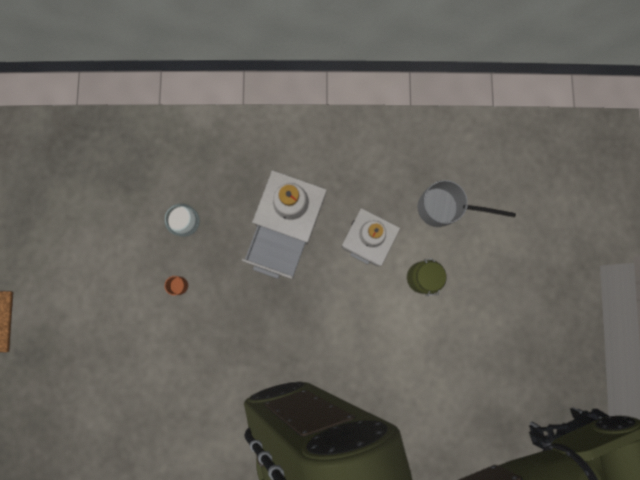

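View pics/side0.png

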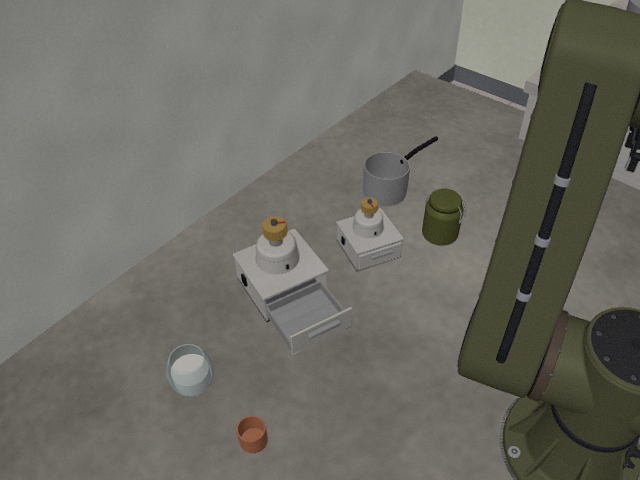

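View pics/wrist0.png

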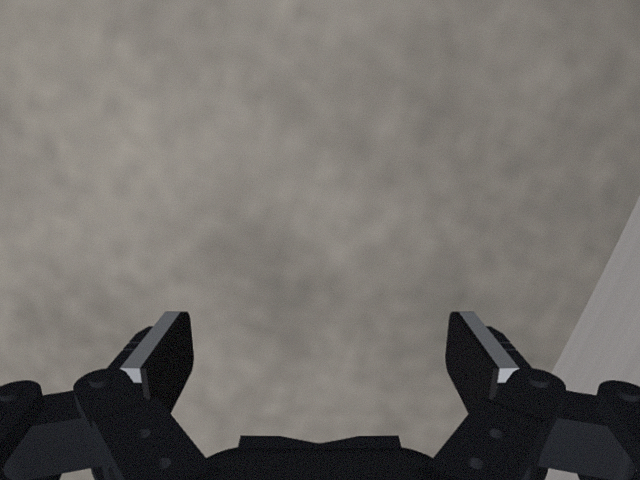

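The top view shows the big mill at about (290,205), its drawer front at (267,270) and the cup at (177,285). The smaller mill at (373,235) is a look-alike. In the side view the cup is at (252,434).

```bash
cat > h.py <<'E'
import numpy as np, cv2
from cell import readout, camera, camera_info, arm
def proj(P,ci):
    E=ci["extrinsics"];p=(np.atleast_2d(P)@E[:3,:3].T+E[:3,3])*[1,-1,-1]
    return cv2.projectPoints(p.reshape(-1,1,3),np.zeros(3),np.zeros(3),ci["intrinsics"],ci["dist"])[0].reshape(-1,2)
def ray(px,ci):
    E=ci["extrinsics"];u=cv2.undistortPoints(np.array(px,float).reshape(-1,1,2),ci["intrinsics"],ci["dist"]).reshape(-1,2)
    d=np.c_[u[:,0],-u[:,1],-np.ones(len(u))]@E[:3,:3]
    return -E[:3,:3].T@E[:3,3],d
def plane(px,ci,z):
    c,d=ray(px,ci);return c+d*((z-c[2])/d[:,2])[:,None]
def crop(im,x0,y0,w,h,k,fn):
    cv2.imwrite(fn,cv2.resize(im[y0:y0+h,x0:x0+w,::-1],None,fx=k,fy=k,interpolation=cv2.INTER_CUBIC))
def tri(pa,ca,pb,cb):
    c1,d1=ray([pa],ca);c2,d2=ray([pb],cb);d1=d1[0];d2=d2[0]
    s=np.linalg.lstsq(np.c_[d1,-d2],c2-c1,rcond=None)[0]
    a=c1+s[0]*d1;b=c2+s[1]*d2
    return (a+b)/2,np.linalg.norm(a-b)
E
python3 - <<'E'
from h import *
t=cv2.imread("pics/top0.png")[:,:,::-1]; s=cv2.imread("pics/side0.png")[:,:,::-1]
crop(t,150,150,200,150,4,"pics/tc.png"); crop(s,220,200,160,160,4,"pics/sc.png")
for n,im in(("top",t),("side",s)):
    hsv=cv2.cvtColor(im,cv2.COLOR_RGB2HSV)
    ci=camera_info(n)
    m=cv2.inRange(hsv,(3,120,60),(13,255,255))
    k,l,st,c=cv2.connectedComponentsWithStats(m)
    for i in range(1,k):
        if st[i,4]>30: print(n,st[i],c[i],plane([c[i]],ci,0.0225),plane([c[i]],ci,0.045))
    m=cv2.inRange(hsv,(14,120,60),(24,255,255))
    k,l,st,c=cv2.connectedComponentsWithStats(m)
    for i in range(1,k):
        if st[i,4]>30: print("brass",n,st[i],c[i],plane([c[i]],ci,0.17))
E
```

```text
top [165 277  22  18 323] [175.52631579 285.35294118] [[0.44746548 0.33620536 0.0225    ]] [[0.44725245 0.32933273 0.045     ]]
brass top [279 185  19  20 250] [288.176 194.444] [[0.65766547 0.03533716 0.17      ]]
brass top [369 224  14  14 116] [375.4137931  230.11206897] [[ 0.57399643 -0.16749243  0.17      ]]
brass top [  0 292  12  60 477] [  4.47169811 319.03354298] [[0.36752855 0.68424786 0.17      ]]
side [237 416  30  37 886] [251.69751693 433.75056433] [[0.44730534 0.33324427 0.0225    ]] [[0.43754721 0.34006165 0.045     ]]
brass side [361 198  17  16 191] [368.90052356 206.14136126] [[ 0.54765622 -0.12779267  0.17      ]]
brass side [262 216  25  25 421] [274.02612827 229.11401425] [[0.65032147 0.04190252 0.17      ]]
```

View pics/tc.png

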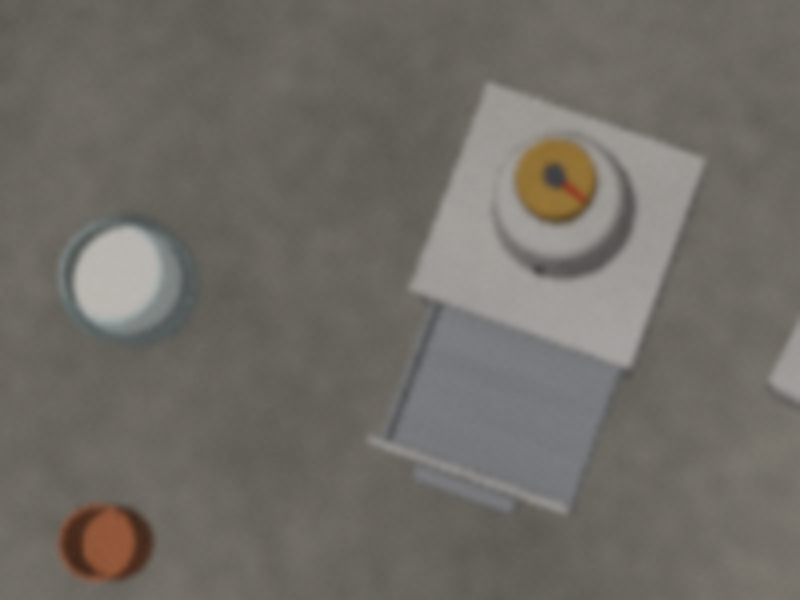

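View pics/sc.png

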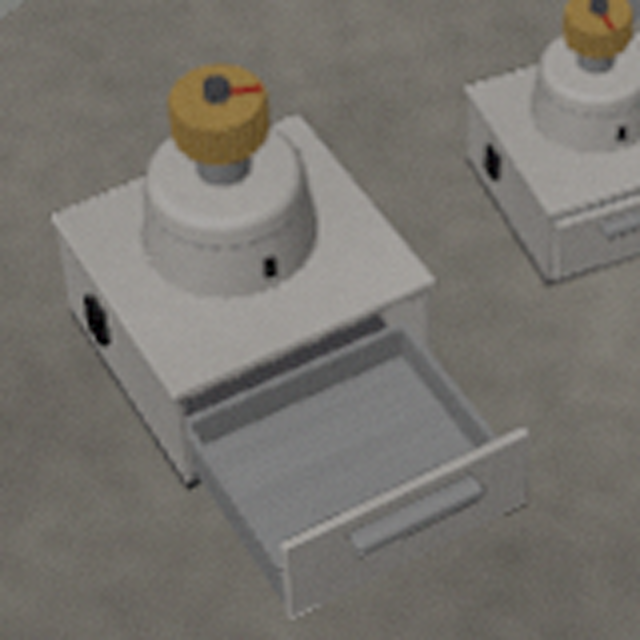

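```bash
python3 - <<'E'
from h import *
T=camera_info("top");S=camera_info("side")
o=lambda l,x,y,k=4:np.array(l,float)/k+[x,y]
ct=plane(o([(488,84),(704,158),(631,368),(413,290)],150,150),T,.078)
cs=plane(o([(178,397),(55,217),(300,117),(433,283)],220,200),S,.078)
for c in (ct,cs):
    print(c.round(4).tolist(),c.mean(0))
    print([np.linalg.norm(c[i]-c[(i+1)%4]).round(4) for i in range(4)])
d=ct[0]-ct[3]+ct[1]-ct[2];print("mill x yaw",np.degrees(np.arctan2(d[1],d[0])))
# side: order? print edge dirs
for c in (ct,cs):
  for i in range(4):
    e=c[(i+1)%4]-c[i];print(np.degrees(np.arctan2(e[1],e[0])).round(1),end=" ")
  print()
f=plane(o([(370,440),(567,512)],150,150),T,.064);print("panel",f,f.mean(0))
f=plane(o([(287,548),(525,433)],220,200),S,.064);print("panel side",f,f.mean(0))
n=plane(o([(556,179),(588,201)],150,150),T,.176);print("nut",n)
n=plane(o([(216,95),(261,89)],220,200),S,.176);print("nut s",n)
e=[cv2.minEnclosingCircle(x) for x in []]
E
```

```text
[[0.7379, 0.0829, 0.078], [0.69, -0.055, 0.078], [0.5557, -0.009, 0.078], [0.6049, 0.1285, 0.078]] [0.64715596 0.03684696 0.078     ]
[np.float64(0.146), np.float64(0.142), np.float64(0.1461), np.float64(0.1406)]
[[0.6017, 0.1306, 0.078], [0.7353, 0.0829, 0.078], [0.6862, -0.054, 0.078], [0.5535, -0.0049, 0.078]] [0.6441683  0.03865281 0.078     ]
[np.float64(0.1419), np.float64(0.1455), np.float64(0.1415), np.float64(0.1438)]
mill x yaw -18.892407407998796
-109.2 161.1 70.3 -18.9 
-19.6 -109.7 159.7 70.4 
panel [[0.51121281 0.15599746 0.064     ]
 [0.46599952 0.03120128 0.064     ]] [0.48860617 0.09359937 0.064     ]
panel side [[0.50874495 0.15702198 0.064     ]
 [0.46509327 0.03343273 0.064     ]] [0.48691911 0.09522736 0.064     ]
nut [[0.65568279 0.03304434 0.176     ]
 [0.64273983 0.01439621 0.176     ]]
nut s [[0.65605257 0.03522477 0.176     ]
 [0.64191191 0.01831578 0.176     ]]
```

```bash
python3 -m crank '[{"delta_pos":[0.065,0.09,0],"delta_rot":[0,0,-0.068],"jaw":0},{"delta_pos":[0.065,0.09,0],"delta_rot":[0,0,-0.068],"jaw":0},{"delta_pos":[0.065,0.09,0],"delta_rot":[0,0,-0.068],"jaw":0},{"delta_pos":[0.065,0.09,0],"delta_rot":[0,0,-0.068],"jaw":0},{"delta_pos":[0.065,0.09,0],"delta_rot":[0,0,-0.068],"jaw":0},{"delta_pos":[0.065,0.09,0],"delta_rot":[0,0,-0.068],"jaw":0},{"delta_pos":[0.065,0.09,0],"delta_rot":[0,0,0],"jaw":0},{"delta_pos":[0.065,0.09,0],"delta_rot":[0,0,0],"jaw":0},{"delta_pos":[0.065,0.09,0],"delta_rot":[0,0,0],"jaw":0},{"delta_pos":[0.065,0.09,0],"delta_rot":[0,0,0],"jaw":0},{"delta_pos":[0.065,0.09,0],"delta_rot":[0,0,0],"jaw":0},{"delta_pos":[0.065,0.09,0],"delta_rot":[0,0,0],"jaw":0}]' 60
python3 -m crank '[{"delta_pos":[0.01,0.127,0],"delta_rot":[0,0,0],"jaw":0},{"delta_pos":[0.01,0.127,0],"delta_rot":[0,0,0],"jaw":0},{"delta_pos":[0.01,0.127,0],"delta_rot":[0,0,0],"jaw":0},{"delta_pos":[0.01,0.127,0],"delta_rot":[0,0,0],"jaw":0},{"delta_pos":[0.01,0.127,0],"delta_rot":[0,0,0],"jaw":0},{"delta_pos":[0.01,0.127,0],"delta_rot":[0,0,0],"jaw":0},{"delta_pos":[0.01,0.127,0],"delta_rot":[0,0,0],"jaw":0},{"delta_pos":[0.01,0.127,0],"delta_rot":[0,0,0],"jaw":0},{"delta_pos":[0.01,0.127,0],"delta_rot":[0,0,0],"jaw":0},{"delta_pos":[0.01,0.127,0],"delta_rot":[0,0,0],"jaw":0},{"delta_pos":[0,0,0],"delta_rot":[0,0,0],"jaw":0},{"delta_pos":[0,0,0],"delta_rot":[0,0,0],"jaw":0}]'
cat > look.py <<'E'
from h import *
import sys
np.set_printoptions(precision=4,suppress=True)
from scipy.spatial.transform import Rotation as Ro
s=readout.observe();q=s["orientation"];R=Ro.from_quat(q[[1,2,3,0]]).as_matrix()
print("t",s["t"],"pos",s["position"],"tooly",np.degrees(np.arctan2(R[1,1],R[0,1])),"z",R[:,2],"F",s["contact_force"],"M",s["torque"],"w",s["width"],"j",s["joint_pos"])
E
cat look.py > lookw.py; cat >> lookw.py <<'E'
ci=camera_info("wrist");im=camera("wrist");cv2.imwrite(f"pics/{sys.argv[1]}.png",im[:,:,::-1])
np.savez(f"pics/{sys.argv[1]}.npz",E=ci["extrinsics"],K=ci["intrinsics"],d=ci["dist"])
E
python3 lookw.py w1
```

```text
t: 1.15
position: [0.3997, -0.1991, 0.4047]
orientation: [0.0, 0.986, -0.167, 0.0]
contact_force: [1.3, -1.2, 0.4]
width: 0.0853
t: 2.15
position: [0.4288, 0.1818, 0.4042]
orientation: [0.0, 0.986, -0.166, -0.0]
contact_force: [-0.2, -0.6, 0.5]
width: 0.0856
t 2.15 pos [0.4288 0.1818 0.4042] tooly -109.06786856307092 z [-0.0009 -0.0004 -1.    ] F [-0.2053 -0.5534  0.4683] M [-0.0743 -0.0589  0.0171] w 0.08557740463073507 j [ 0.3223  0.1116  1.7492 -0.0001  1.2818  2.2259]
```

View pics/w1.png

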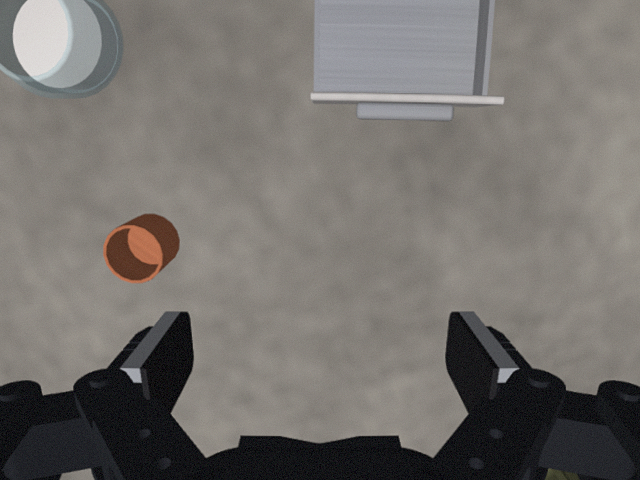

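The wrist view shows the cup's rim at about (134,254). The drawer front lies level across the picture at row ~99, so the jaw axis is aligned with it.

```bash
python3 - <<'E'
from h import *
z=np.load("pics/w1.npz");ci=dict(extrinsics=z["E"],intrinsics=z["K"],dist=z["d"])
p=plane([(104.5,254),(162.5,254),(133.5,226),(133.5,283)],ci,.045);print(p)
c=plane([(133.5,254.3)],ci,.045)[0];print("cup",c)
f=plane([(311,97),(503,101)],ci,.064);print(f,f.mean(0),np.degrees(np.arctan2(*(f[0]-f[1])[1::-1])))
a=np.radians(70.9);R=np.array([[np.cos(a),np.sin(a)],[-np.sin(a),np.cos(a)]])
a=np.linspace(0,6.28,9)
print("reproj",proj(np.c_[c[0]+.025*np.cos(a),c[1]+.025*np.sin(a),0*a+.045],ci).round(0).tolist())
E
```

```text
[[0.45363141 0.35616863 0.045     ]
 [0.43797641 0.31048507 0.045     ]
 [0.46678942 0.32301164 0.045     ]
 [0.42312775 0.34417654 0.045     ]]
cup [0.4455178 0.3332615 0.045    ]
[[0.51062374 0.15830668 0.064     ]
 [0.46601231 0.03252554 0.064     ]] [0.48831803 0.09541611 0.064     ] 70.47167520005765
reproj [[120.0, 226.0], [105.0, 241.0], [107.0, 264.0], [124.0, 280.0], [147.0, 282.0], [162.0, 267.0], [161.0, 245.0], [144.0, 227.0], [120.0, 226.0]]
```

```bash
python3 -m crank '[{"delta_pos":[0.0113,0.101,0],"delta_rot":[0,0,0],"jaw":0},{"delta_pos":[0.0113,0.101,0],"delta_rot":[0,0,0],"jaw":0},{"delta_pos":[0.0113,0.101,0],"delta_rot":[0,0,0],"jaw":0},{"delta_pos":[0.0113,0.101,0],"delta_rot":[0,0,0],"jaw":0},{"delta_pos":[0.0113,0.101,0],"delta_rot":[0,0,0],"jaw":0},{"delta_pos":[0,0,-0.092],"delta_rot":[0,0,0],"jaw":0},{"delta_pos":[0,0,-0.092],"delta_rot":[0,0,0],"jaw":0},{"delta_pos":[0,0,-0.092],"delta_rot":[0,0,0],"jaw":0},{"delta_pos":[0,0,-0.092],"delta_rot":[0,0,0],"jaw":0},{"delta_pos":[0,0,0],"delta_rot":[0,0,0],"jaw":0},{"delta_pos":[0,0,0],"delta_rot":[0,0,0],"jaw":0}]'
python3 lookw.py w2
```

```text
t: 3.12
position: [0.4465, 0.3308, 0.2941]
orientation: [0.001, 0.986, -0.168, -0.001]
contact_force: [1.5, 0.8, 0.4]
width: 0.0855
t 3.1167 pos [0.4465 0.3308 0.2941] tooly -109.34637351349843 z [-0.0017 -0.0012 -1.    ] F [1.4696 0.7964 0.3518] M [-0.0147 -0.0253 -0.001 ] w 0.08545429628187898 j [ 0.5717  0.4274  1.6202 -0.0001  1.096   2.4802]
```

View pics/w2.png

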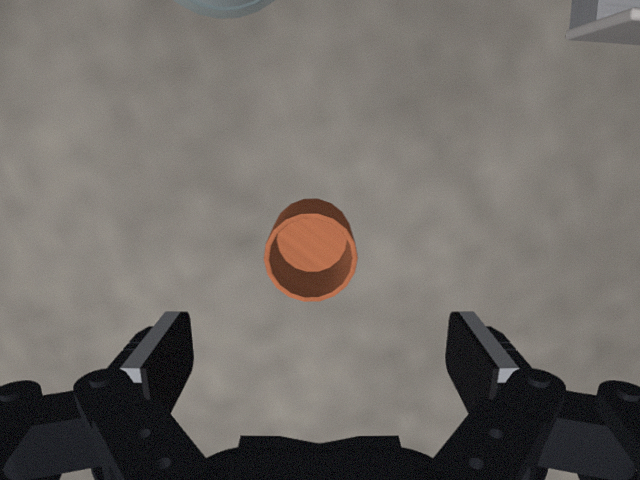

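The rim is at (311,257), roughly centred between the fingers. I'll refine the offset from it.

```bash
python3 - <<'E'
from h import *
z=np.load("pics/w2.npz");ci=dict(extrinsics=z["E"],intrinsics=z["K"],dist=z["d"])
print(plane([(311,257.3)],ci,.045),plane([(266,257),(357,257)],ci,.045), proj([[.4465-.262*.0017,.3308-.262*.0012,.045]],ci))
E
```

```text
[[0.44636871 0.33398453 0.045     ]] [[0.45440293 0.35643322 0.045     ]
 [0.43846575 0.31094319 0.045     ]] [[317.43359148 255.74802689]]
```

```bash
python3 -m crank '[{"delta_pos":[0,0.0027,-0.0925],"delta_rot":[0,0,0],"jaw":0},{"delta_pos":[0,0.0027,-0.0925],"delta_rot":[0,0,0],"jaw":0},{"delta_pos":[0,0.0027,-0.0925],"delta_rot":[0,0,0],"jaw":0},{"delta_pos":[0,0.0027,-0.0925],"delta_rot":[0,0,0],"jaw":0},{"delta_pos":[0,0,0],"delta_rot":[0,0,0],"jaw":0},{"delta_pos":[0,0,0],"delta_rot":[0,0,0],"jaw":0}]' 35
python3 -m crank '[{"delta_pos":[0,0,0],"delta_rot":[0,0,0],"jaw":1},{"delta_pos":[0,0,0],"delta_rot":[0,0,0],"jaw":1},{"delta_pos":[0,0,0],"delta_rot":[0,0,0],"jaw":1},{"delta_pos":[0,0,0],"delta_rot":[0,0,0],"jaw":1},{"delta_pos":[0,0,0],"delta_rot":[0,0,0],"jaw":1},{"delta_pos":[0,0,0],"delta_rot":[0,0,0],"jaw":1},{"delta_pos":[0,0,0],"delta_rot":[0,0,0],"jaw":1}]' 35
python3 lookw.py w3
```

```text
t: 3.67
position: [0.4466, 0.3351, 0.1846]
orientation: [-0.0, 0.986, -0.167, 0.0]
contact_force: [0.4, -0.6, 0.3]
width: 0.0852
t: 4.25
position: [0.4464, 0.3353, 0.1853]
orientation: [-0.001, 0.986, -0.167, 0.001]
contact_force: [-1.7, -1.4, 11.9]
width: 0.0487
t 4.25 pos [0.4464 0.3353 0.1853] tooly -109.2604357945841 z [ 0.0024  0.0015 -1.    ] F [-1.65   -1.3669 11.8684] M [-0.3495  0.3804 -0.0665] w 0.048726841127758685 j [ 0.5786  0.5941  1.6654 -0.      0.8793  2.4856]
```

View pics/w3.png

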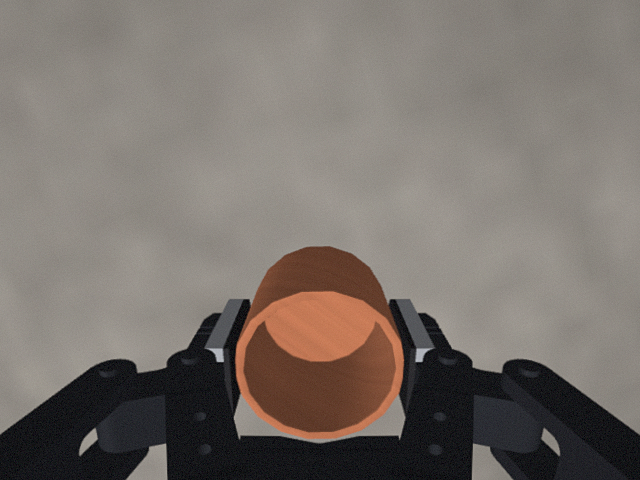

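```bash
python3 -m crank '[{"delta_pos":[0,0,0.1],"delta_rot":[0,0,0],"jaw":1},{"delta_pos":[0,0,0.1],"delta_rot":[0,0,0],"jaw":1},{"delta_pos":[0,0,0.1],"delta_rot":[0,0,0],"jaw":1},{"delta_pos":[0,0,0.1],"delta_rot":[0,0,0],"jaw":1},{"delta_pos":[0.0326,-0.0954,0],"delta_rot":[0,0,0],"jaw":1},{"delta_pos":[0.0326,-0.0954,0],"delta_rot":[0,0,0],"jaw":1},{"delta_pos":[0.0326,-0.0954,0],"delta_rot":[0,0,0],"jaw":1},{"delta_pos":[0.0326,-0.0954,0],"delta_rot":[0,0,0],"jaw":1},{"delta_pos":[0.0326,-0.0954,0],"delta_rot":[0,0,0],"jaw":1},{"delta_pos":[0.0326,-0.0954,0],"delta_rot":[0,0,0],"jaw":1},{"delta_pos":[0.0326,-0.0954,0],"delta_rot":[0,0,0],"jaw":1},{"delta_pos":[0.0326,-0.0954,0],"delta_rot":[0,0,0],"jaw":1}]' 
python3 -m crank '[{"delta_pos":[0.0326,-0.0954,0],"delta_rot":[0,0,0],"jaw":1},{"delta_pos":[0,0,0],"delta_rot":[0,0,0],"jaw":1},{"delta_pos":[0,0,0],"delta_rot":[0,0,0],"jaw":1}]'
python3 lookw.py w4; python3 -c "
from h import *
cv2.imwrite('pics/s4.png',camera('side')[:,:,::-1])"
```

```text
t: 5.3
position: [0.5244, 0.1046, 0.3042]
orientation: [-0.0, 0.986, -0.167, 0.001]
contact_force: [0.4, 0.9, -0.8]
width: 0.0482
t: 5.55
position: [0.5342, 0.0763, 0.3039]
orientation: [-0.0, 0.986, -0.168, 0.0]
contact_force: [-0.6, 0.2, -1.5]
width: 0.0484
t 5.55 pos [0.5342 0.0763 0.3039] tooly -109.39527704378553 z [ 0.0008  0.0001 -1.    ] F [-0.5636  0.2354 -1.5147] M [0.0822 0.0307 0.0321] w 0.04843489724583343 j [0.0739 0.3819 1.6598 0.     1.099  1.9832]
```

View pics/w4.png

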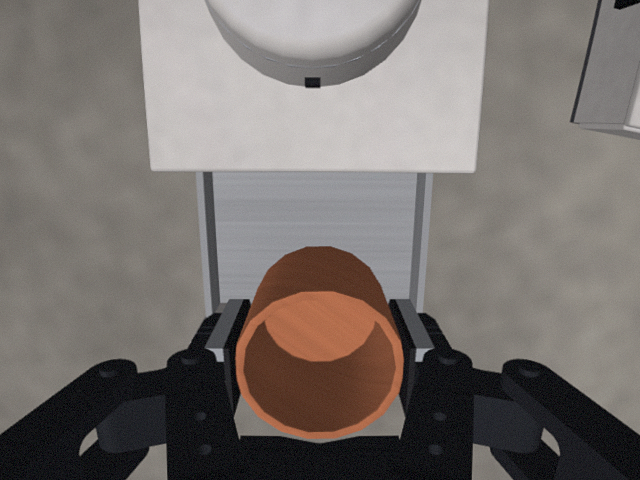

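View pics/s4.png

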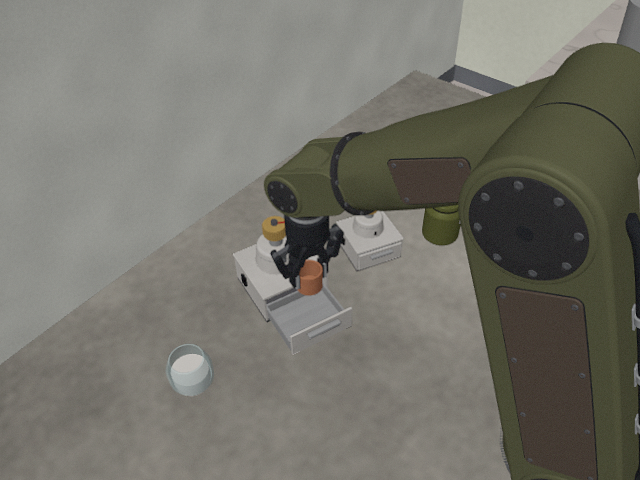

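The cup is held upright over the drawer, and the mill's front edge is at row ~171 (columns 151 to 475).

```bash
python3 - <<'E'
from h import *
z=np.load("pics/w4.npz");ci=dict(extrinsics=z["E"],intrinsics=z["K"],dist=z["d"])
c=plane([(151.5,171),(475.5,172)],ci,.078);print(c,c.mean(0),np.linalg.norm(c[0]-c[1]))
e=c[0]-c[1];a=np.arctan2(e[1],e[0])-np.pi/2;print("yaw",np.degrees(a))
mx=np.array([np.cos(a),np.sin(a)]);my=np.array([-mx[1],mx[0]])
o=c.mean(0)[:2]+.072*mx;print("origin",o)
p=np.array([.5342,.0763])-o;print("tcp in mill",p@mx,p@my)
d=plane([(204.5,200),(431.5,200)],ci,.033)[:,:2]-o;print("drawer sides y",d@my)
E
```

```text
[[ 0.60401105  0.13158851  0.078     ]
 [ 0.55484698 -0.00700239  0.078     ]] [0.57942901 0.06229306 0.078     ] 0.14705286295073203
yaw -19.53175349658736
origin [0.64728587 0.03822136]
tcp in mill -0.119309300973291 -0.0019204532403523066
drawer sides y [ 0.06208175 -0.06606854]
```

```bash
python3 -m crank '[{"delta_pos":[0.001,0.001,-0.083],"delta_rot":[0,0,0],"jaw":1},{"delta_pos":[0,0.001,-0.083],"delta_rot":[0,0,0],"jaw":1},{"delta_pos":[0,0.001,-0.083],"delta_rot":[0,0,0],"jaw":1},{"delta_pos":[0,0.001,-0.083],"delta_rot":[0,0,0],"jaw":1},{"delta_pos":[0,0,-0.012],"delta_rot":[0,0,0],"jaw":1},{"delta_pos":[0,0,-0.01],"delta_rot":[0,0,0],"jaw":1},{"delta_pos":[0,0,0],"delta_rot":[0,0,0],"jaw":1},{"delta_pos":[0,0,0],"delta_rot":[0,0,0],"jaw":1}]'
python3 look.py
```

```text
t: 6.32
position: [0.5347, 0.0791, 0.1986]
orientation: [-0.0, 0.986, -0.167, 0.001]
contact_force: [-0.5, -0.3, -1.2]
width: 0.0486
t 6.3167 pos [0.5347 0.0791 0.1986] tooly -109.22735301030191 z [ 0.0021  0.0002 -1.    ] F [-0.5041 -0.3041 -1.1865] M [-0.0009 -0.024   0.0342] w 0.048603790859508854 j [0.0791 0.541  1.7149 0.     0.8836 1.9854]
```

```bash
python3 -m crank '[{"delta_pos":[0,0,-0.004],"delta_rot":[0,0,0],"jaw":1},{"delta_pos":[0,0,0],"delta_rot":[0,0,0],"jaw":1},{"delta_pos":[0,0,0],"delta_rot":[0,0,0],"jaw":1}]'
python3 -m crank '[{"delta_pos":[0,0,-0.004],"delta_rot":[0,0,0],"jaw":1},{"delta_pos":[0,0,0],"delta_rot":[0,0,0],"jaw":1},{"delta_pos":[0,0,0],"delta_rot":[0,0,0],"jaw":1}]'
python3 look.py
```

```text
t: 6.57
position: [0.5344, 0.0787, 0.1965]
orientation: [-0.0, 0.986, -0.167, 0.0]
contact_force: [0.2, -0.7, -0.7]
width: 0.048
t: 6.82
position: [0.535, 0.0785, 0.1964]
orientation: [-0.0, 0.986, -0.167, 0.002]
contact_force: [-0.9, -3.6, 12.5]
width: 0.0483
t 6.8167 pos [0.535  0.0785 0.1964] tooly -109.26689639887955 z [ 0.0032 -0.0002 -1.    ] F [-0.8832 -3.5785 12.5297] M [-0.4687  0.1752  0.0362] w 0.04827903660173738 j [ 0.0779  0.545   1.7151 -0.0005  0.8783  1.9853]
```

```bash
python3 -m crank '[{"delta_pos":[0,0,0.003],"delta_rot":[0,0,0],"jaw":1},{"delta_pos":[0,0,0],"delta_rot":[0,0,0],"jaw":0.2},{"delta_pos":[0,0,0],"delta_rot":[0,0,0],"jaw":0.2},{"delta_pos":[0,0,0],"delta_rot":[0,0,0],"jaw":0.2},{"delta_pos":[0,0,0],"delta_rot":[0,0,0],"jaw":0.2},{"delta_pos":[0,0,0],"delta_rot":[0,0,0],"jaw":0.2},{"delta_pos":[0,0,0.05],"delta_rot":[0,0,0],"jaw":0.2},{"delta_pos":[0,0,0.05],"delta_rot":[0,0,0],"jaw":0.2},{"delta_pos":[0,0,0.1],"delta_rot":[0,0,0],"jaw":0.2},{"delta_pos":[0,0,0.1],"delta_rot":[0,0,0],"jaw":0.2},{"delta_pos":[0,0,0],"delta_rot":[0,0,0],"jaw":0.2},{"delta_pos":[0,0,0],"delta_rot":[0,0,0],"jaw":0.2}]'
python3 lookw.py w5
```

```text
t: 7.82
position: [0.5345, 0.0788, 0.287]
orientation: [-0.0, 0.986, -0.167, 0.001]
contact_force: [-0.3, -0.1, 0.0]
width: 0.0685
t 7.8167 pos [0.5345 0.0788 0.287 ] tooly -109.25364261442984 z [ 0.003   0.0003 -1.    ] F [-0.2526 -0.0961  0.009 ] M [-0.0141  0.0854  0.0024] w 0.06851675174880914 j [0.0785 0.4051 1.6717 0.     1.0618 1.9853]
```

View pics/w5.png

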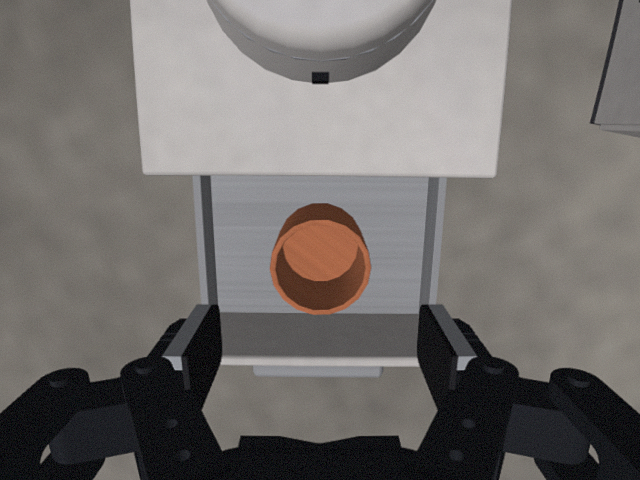

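The cup is standing upright on the drawer floor, with its rim at (320,266), and the gripper is clear of it. Before pushing, I'll check the wrist camera's offset for clearance.

```bash
python3 - <<'E'
from h import *
z=np.load("pics/w5.npz");E=z["E"];c=-E[:3,:3].T@E[:3,3];ci=dict(extrinsics=z["E"],intrinsics=z["K"],dist=z["d"])
a=np.radians(-19.4);mx=np.array([np.cos(a),np.sin(a)]);my=np.array([-mx[1],mx[0]])
t=np.array([.5345,.0788,.287]);print("cam off mill axes",(c-t)[:2]@mx,(c-t)[:2]@my,(c-t)[2])
for n,px,h in (("panel top",[(210,361),(425,361)],.064),("pull front",[(255,375),(381,375)],.056),("cup",[(320,266)],.056),("box front",[(143,175),(498,177)],.078)):
    p=plane(px,ci,h);print(n,p, (p[:,:2]-t[:2])@mx,(p[:,:2]-t[:2])@my)
E
```

```text
cam off mill axes 0.06810732013726178 -0.0007711868690160335 -0.030590805163315138
panel top [[0.50795094 0.14576721 0.064     ]
 [0.47232958 0.04307112 0.064     ]] [-0.04728558 -0.04677281] [ 0.05434642 -0.05435089]
pull front [[0.48873518 0.13006755 0.056     ]
 [0.46682072 0.066883   0.056     ]] [-0.0601955  -0.05987827] [ 0.03315542 -0.03372081]
cup [[0.5350837  0.07742455 0.056     ]] [0.00100743] [-0.00110347]
box front [[ 0.60382942  0.1316084   0.078     ]
 [ 0.55443675 -0.00783393  0.078     ]] [0.04785218 0.04758122] [ 0.07283862 -0.07509287]
```

```bash
python3 -m crank '[{"delta_pos":[-0.0283,0.01,0],"delta_rot":[0,0,0.077],"jaw":0.2},{"delta_pos":[-0.0283,0.01,0],"delta_rot":[0,0,0.077],"jaw":0.2},{"delta_pos":[-0.0283,0.01,0],"delta_rot":[0,0,0.077],"jaw":0.2},{"delta_pos":[-0.0283,0.01,0],"delta_rot":[0,0,0.077],"jaw":0.2},{"delta_pos":[-0.0283,0.01,0],"delta_rot":[0,0,0.077],"jaw":0.2},{"delta_pos":[-0.0283,0.01,0],"delta_rot":[0,0,0.077],"jaw":0.2},{"delta_pos":[-0.0283,0.01,0],"delta_rot":[0,0,0.077],"jaw":0.2},{"delta_pos":[-0.0283,0.01,0],"delta_rot":[0,0,0.077],"jaw":0.2},{"delta_pos":[-0.0283,0.01,0],"delta_rot":[0,0,0.077],"jaw":0.2},{"delta_pos":[-0.0283,0.01,0],"delta_rot":[0,0,0.077],"jaw":0.2},{"delta_pos":[0,0,0],"delta_rot":[0,0,0.077],"jaw":1},{"delta_pos":[0,0,0],"delta_rot":[0,0,0.077],"jaw":1}]'
python3 -m crank '[{"delta_pos":[0,0,0],"delta_rot":[0,0,0.077],"jaw":1},{"delta_pos":[0,0,0],"delta_rot":[0,0,0.077],"jaw":1},{"delta_pos":[0,0,0],"delta_rot":[0,0,0.077],"jaw":1},{"delta_pos":[0,0,0],"delta_rot":[0,0,0.077],"jaw":1},{"delta_pos":[0,0,0],"delta_rot":[0,0,0.077],"jaw":1},{"delta_pos":[0,0,0],"delta_rot":[0,0,0.077],"jaw":1},{"delta_pos":[0,0,0],"delta_rot":[0,0,0.077],"jaw":1},{"delta_pos":[0,0,0],"delta_rot":[0,0,0.077],"jaw":1},{"delta_pos":[0,0,0],"delta_rot":[0,0,0.077],"jaw":1},{"delta_pos":[0,0,0],"delta_rot":[0,0,0.077],"jaw":1},{"delta_pos":[0,0,0],"delta_rot":[0,0,0.077],"jaw":1},{"delta_pos":[0,0,0],"delta_rot":[0,0,0.077],"jaw":1}]'
python3 -m crank '[{"delta_pos":[0,0,0],"delta_rot":[0,0,0.077],"jaw":1},{"delta_pos":[0,0,0],"delta_rot":[0,0,0.073],"jaw":1},{"delta_pos":[0,0,0],"delta_rot":[0,0,0],"jaw":1},{"delta_pos":[0,0,0],"delta_rot":[0,0,0],"jaw":1}]'
python3 look.py;  python3 -c "
from h import *
cv2.imwrite('pics/s5.png',camera('side')[:,:,::-1]);cv2.imwrite('pics/t5.png',camera('top')[:,:,::-1])"
```

```text
t: 8.87
position: [0.4489, 0.1088, 0.2844]
orientation: [-0.0, 0.847, 0.532, -0.001]
contact_force: [-0.5, -0.2, -0.4]
width: 0.0448
t: 9.87
position: [0.4492, 0.1087, 0.2843]
orientation: [-0.001, 0.281, 0.96, -0.0]
contact_force: [0.3, -0.4, 0.3]
width: 0.0001
t: 10.2
position: [0.4493, 0.1087, 0.2847]
orientation: [-0.001, 0.171, 0.985, -0.0]
contact_force: [-0.2, -0.2, -0.4]
width: -0.0
t 10.2 pos [0.4493 0.1087 0.2847] tooly 70.35446668096763 z [-0.0016 -0.0003 -1.    ] F [-0.2118 -0.2386 -0.3593] M [ 0.0269 -0.0066 -0.0481] w -9.545293280448922e-06 j [ 0.1581  0.2529  1.8876  0.      1.0028 -1.0698]
```

View pics/s5.png

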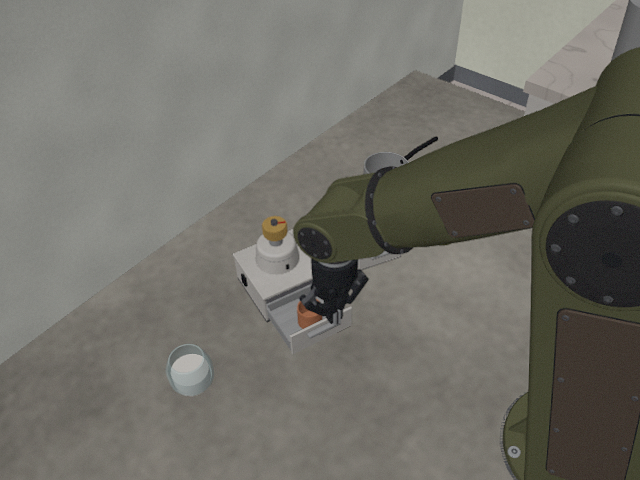

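```bash
python3 -m crank '[{"delta_pos":[0,0,-0.08],"delta_rot":[0,0,0],"jaw":1},{"delta_pos":[0,0,-0.08],"delta_rot":[0,0,0],"jaw":1},{"delta_pos":[0,0,-0.08],"delta_rot":[0,0,0],"jaw":1},{"delta_pos":[0,0,0],"delta_rot":[0,0,0],"jaw":1},{"delta_pos":[0.025,-0.009,0],"delta_rot":[0,0,0],"jaw":1},{"delta_pos":[0.015,-0.0053,0],"delta_rot":[0,0,0],"jaw":1},{"delta_pos":[0.015,-0.0053,0],"delta_rot":[0,0,0],"jaw":1},{"delta_pos":[0.015,-0.0053,0],"delta_rot":[0,0,0],"jaw":1},{"delta_pos":[0.015,-0.0053,0],"delta_rot":[0,0,0],"jaw":1}]'
python3 look.py
```

```text
t: 11.05
position: [0.4756, 0.0995, 0.2144]
orientation: [0.001, 0.169, 0.986, 0.0]
contact_force: [-2.3, 0.7, 0.4]
width: -0.0001
t 11.05 pos [0.4756 0.0995 0.2144] tooly 70.54087593839913 z [ 0.0012  0.0002 -1.    ] F [-2.2698  0.6605  0.445 ] M [0.06   0.1709 0.0097] w -6.619605929006934e-05 j [ 0.1308  0.4177  1.8643  0.0001  0.8583 -1.1004]
```

```bash
python3 -m crank '[{"delta_pos":[0.02,-0.007,0],"delta_rot":[0,0,0],"jaw":1},{"delta_pos":[0.02,-0.007,0],"delta_rot":[0,0,0],"jaw":1},{"delta_pos":[0.02,-0.007,0],"delta_rot":[0,0,0],"jaw":1},{"delta_pos":[0.02,-0.007,0],"delta_rot":[0,0,0],"jaw":1},{"delta_pos":[0.02,-0.007,0],"delta_rot":[0,0,0],"jaw":1},{"delta_pos":[0.02,-0.007,0],"delta_rot":[0,0,0],"jaw":1},{"delta_pos":[0.02,-0.007,0],"delta_rot":[0,0,0],"jaw":1},{"delta_pos":[0.02,-0.007,0],"delta_rot":[0,0,0],"jaw":1},{"delta_pos":[0.02,-0.007,0],"delta_rot":[0,0,0],"jaw":1},{"delta_pos":[0.02,-0.007,0],"delta_rot":[0,0,0],"jaw":1},{"delta_pos":[0.02,-0.007,0],"delta_rot":[0,0,0],"jaw":1},{"delta_pos":[0.02,-0.007,0],"delta_rot":[0,0,0],"jaw":1}]'
python3 look.py;  python3 -c "
from h import *
s=camera('side');cv2.imwrite('pics/s6.png',s[:,:,::-1]);crop(s,220,200,160,160,4,'pics/s6c.png')"
```

```text
t: 12.05
position: [0.5475, 0.0742, 0.2135]
orientation: [-0.0, 0.169, 0.986, -0.0]
contact_force: [-2.0, -0.8, -0.6]
width: 0.0
t 12.05 pos [0.5475 0.0742 0.2135] tooly 70.56287389097561 z [-0.0002 -0.     -1.    ] F [-2.0392 -0.7778 -0.5844] M [-0.0595  0.2814 -0.0249] w 1.2017245837639163e-06 j [ 0.0685  0.5378  1.6747 -0.      0.9293 -1.1631]
```

View pics/s6c.png

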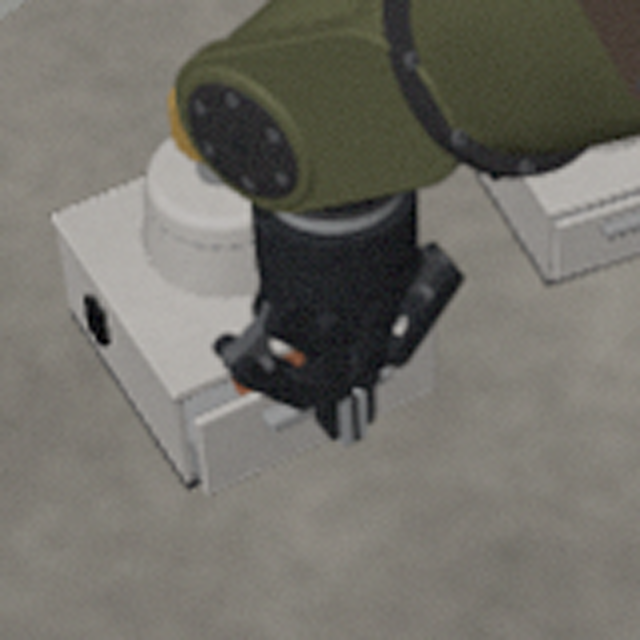

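The drawer still has about 10 mm to go, and the copper cup shows through the gap behind the panel. I'll keep pushing slowly.

```bash
python3 -m crank '[{"delta_pos":[0.0095,-0.0033,0],"delta_rot":[0,0,0],"jaw":1},{"delta_pos":[0.0095,-0.0033,0],"delta_rot":[0,0,0],"jaw":1},{"delta_pos":[0.0095,-0.0033,0],"delta_rot":[0,0,0],"jaw":1}]'
python3 -m crank '[{"delta_pos":[0.006,-0.002,0],"delta_rot":[0,0,0],"jaw":1},{"delta_pos":[0,0,0],"delta_rot":[0,0,0],"jaw":1}]'
python3 look.py
```

```text
t: 12.35
position: [0.5556, 0.0714, 0.2135]
orientation: [-0.0, 0.169, 0.986, -0.0]
contact_force: [-1.3, -0.1, 0.4]
width: 0.0003
t: 12.52
position: [0.5568, 0.0712, 0.2134]
orientation: [-0.002, 0.169, 0.986, -0.0]
contact_force: [-10.5, 2.3, 5.4]
width: -0.0003
t 12.5167 pos [0.5568 0.0712 0.2134] tooly 70.56940791242796 z [-0.0034  0.0004 -1.    ] F [-10.4975   2.3246   5.3898] M [ 0.3164  1.6914 -0.0207] w -0.00027933257779929975 j [ 0.0618  0.5542  1.6477  0.0008  0.943  -1.1704]
```

```bash
python3 -m crank '[{"delta_pos":[0.004,-0.0014,0],"delta_rot":[0,0,0],"jaw":1},{"delta_pos":[0,0,0],"delta_rot":[0,0,0],"jaw":1}]'
python3 look.py;  python3 -c "
from h import *
s=camera('side');crop(s,220,200,160,160,4,'pics/s7c.png')"
```

```text
t: 12.68
position: [0.5573, 0.0711, 0.2134]
orientation: [-0.003, 0.169, 0.986, -0.0]
contact_force: [-19.9, 5.2, 12.7]
width: 0.0
t 12.6833 pos [0.5573 0.0711 0.2134] tooly 70.58697599330614 z [-0.006   0.0007 -1.    ] F [-19.8704   5.1905  12.6624] M [ 0.738   3.1131 -0.0463] w 1.563672755801468e-05 j [ 0.0615  0.5555  1.6457  0.0013  0.9463 -1.1712]
```

View pics/s7c.png

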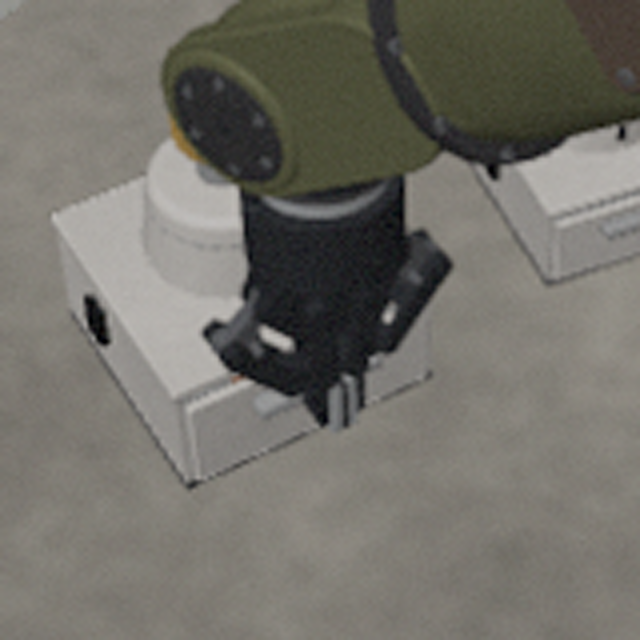

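The push has met a firm stop, with 20 N horizontally. I'll back off and check.

```bash
python3 -m crank '[{"delta_pos":[-0.02,0.007,0],"delta_rot":[0,0,0],"jaw":1},{"delta_pos":[-0.06,0.021,0],"delta_rot":[0,0,0],"jaw":1},{"delta_pos":[-0.06,0.021,0],"delta_rot":[0,0,0],"jaw":1},{"delta_pos":[-0.06,0.021,0.06],"delta_rot":[0,0,0],"jaw":1},{"delta_pos":[-0.06,0.021,0.12],"delta_rot":[0,0,0],"jaw":1},{"delta_pos":[-0.06,0.021,0.12],"delta_rot":[0,0,0],"jaw":0},{"delta_pos":[0,0,0.12],"delta_rot":[0,0,0],"jaw":0},{"delta_pos":[0,0,0],"delta_rot":[0,0,0],"jaw":0}]'
python3 lookw.py w8;  python3 -c "
from h import *
s=camera('side');crop(s,220,200,160,160,4,'pics/s8c.png');crop(camera('top'),220,140,140,140,4,'pics/t8c.png')"
```

```text
t: 13.4
position: [0.4626, 0.1046, 0.3463]
orientation: [0.005, 0.168, 0.986, 0.002]
contact_force: [0.1, 0.6, 1.0]
width: 0.0358
t 13.4 pos [0.4626 0.1046 0.3463] tooly 70.62281116987344 z [ 0.0107  0.0015 -0.9999] F [0.0762 0.6035 0.966 ] M [-0.0058 -0.0697  0.0394] w 0.03583423230436981 j [ 0.1451  0.1904  1.8009 -0.      1.1395 -1.0875]
```

View pics/s8c.png

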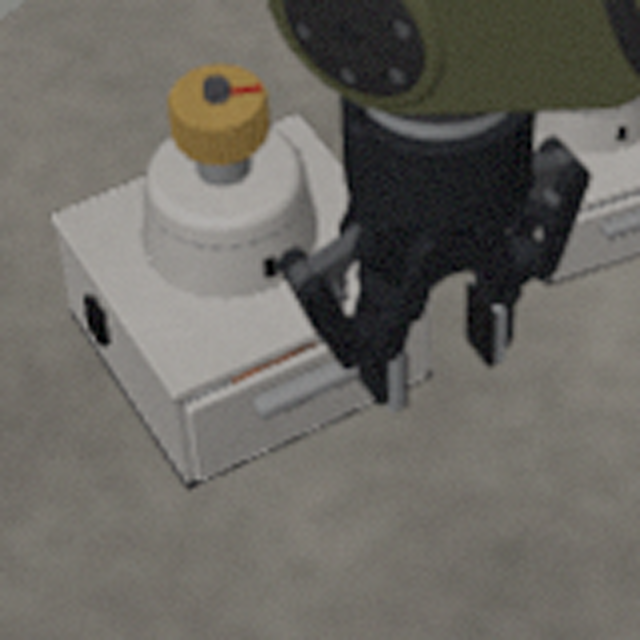

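View pics/t8c.png

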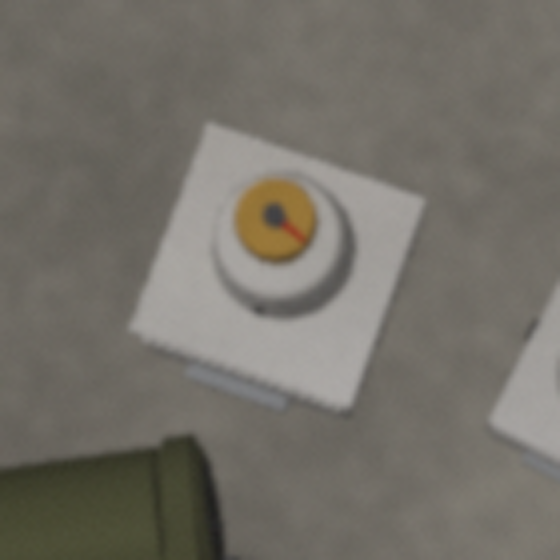

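The drawer is flush in both views, and the red mark is unchanged. In the top crop it runs from (274,214) to (305,242). Next is the nut.

```bash
python3 -m crank '[{"delta_pos":[0,0,0.1],"delta_rot":[0,0,0],"jaw":0},{"delta_pos":[0,0,0.1],"delta_rot":[0,0,0],"jaw":0},{"delta_pos":[0.107,-0.039,0],"delta_rot":[0,0,0],"jaw":0},{"delta_pos":[0.107,-0.039,0],"delta_rot":[0,0,0],"jaw":0},{"delta_pos":[0.107,-0.039,0],"delta_rot":[0,0,0],"jaw":0},{"delta_pos":[0.107,-0.039,0],"delta_rot":[0,0,0],"jaw":0},{"delta_pos":[0.107,-0.039,0],"delta_rot":[0,0,0],"jaw":0},{"delta_pos":[0.107,-0.039,0],"delta_rot":[0,0,0],"jaw":0},{"delta_pos":[0,0,0],"delta_rot":[0,0,0],"jaw":0},{"delta_pos":[0,0,0],"delta_rot":[0,0,0],"jaw":0}]'
python3 lookw.py w9
```

```text
t: 14.38
position: [0.6563, 0.033, 0.3958]
orientation: [-0.002, 0.169, 0.986, -0.0]
contact_force: [-0.4, 0.4, -0.7]
width: 0.0849
t 14.3833 pos [0.6563 0.033  0.3958] tooly 70.49009314309382 z [-0.0047  0.     -1.    ] F [-0.367   0.4038 -0.6793] M [0.0105 0.0606 0.0426] w 0.08491509367015969 j [-0.0055  0.5511  1.1881 -0.      1.407  -1.2357]
```

View pics/w9.png

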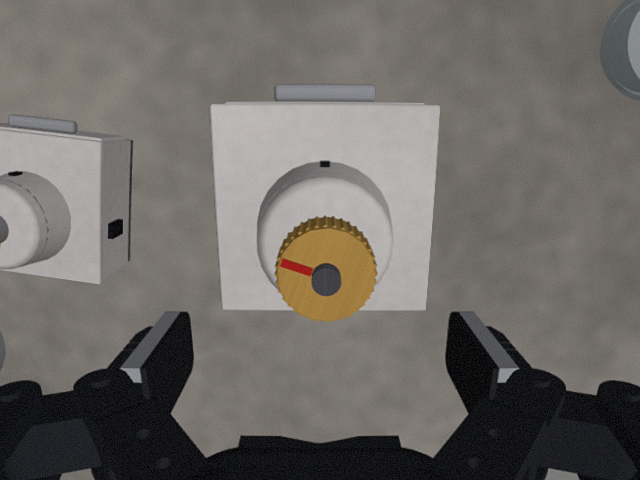

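```bash
python3 - <<'E'
from h import *
z=np.load("pics/w9.npz");ci=dict(extrinsics=z["E"],intrinsics=z["K"],dist=z["d"])
im=cv2.imread("pics/w9.png");h=cv2.cvtColor(im,cv2.COLOR_BGR2HSV)
m=cv2.inRange(h,(13,100,150),(24,255,255));k,l,st,c=cv2.connectedComponentsWithStats(m);i=1+st[1:,4].argmax();print(st[i],c[i])
red=((h[...,0]<6)|(h[...,0]>174))&(h[...,1]>150)&(h[...,2]>90);ys,xs=np.nonzero(red);print(xs.min(),xs.max(),ys.min(),ys.max(),len(xs))
H=.1752
p=plane([(326.3,274.5),(276.5,274.5),(376,274.5),(326.3,320.5)],ci,H);print(p)
mp=plane(np.c_[xs,ys],ci,H)[:,:2];v=mp.mean(0)-p[0,:2];print("mark dir",np.degrees(np.arctan2(v[1],v[0])))
u,s,vt=np.linalg.svd(mp-mp.mean(0));print("mark line",np.degrees(np.arctan2(vt[0][1],vt[0][0])))
f=plane([(212,105),(440,105)],ci,.078);e=f[1]-f[0];print("front",f,np.degrees(np.arctan2(e[1],e[0]))-90)
q=plane([(275,86),(375,86)],ci,.056);a=np.radians(-19.4);mx=np.array([np.cos(a),np.sin(a)])
print("pull to box front", (f.mean(0)-q.mean(0))[:2]@mx)
E
```

```text
[ 278  229   99   93 5846] [327.8236401  274.32637701]
280 311 259 275 253
[[0.6553649  0.03568802 0.1752    ]
 [0.64764885 0.01378516 0.1752    ]
 [0.66310093 0.0575507  0.1752    ]
 [0.67755254 0.02796851 0.1752    ]]
mark dir -124.07417983103574
mark line 50.861405064592915
front [[ 0.55575849 -0.00564765  0.078     ]
 [ 0.60438178  0.13232988  0.078     ]] -19.412459889086747
pull to box front 0.013074423614407632
```

```bash
python3 -m crank '[{"delta_pos":[0,0.002,-0.066],"delta_rot":[0,0,0],"jaw":0},{"delta_pos":[0,0.002,-0.066],"delta_rot":[0,0,0],"jaw":0},{"delta_pos":[0,0.002,-0.066],"delta_rot":[0,0,0],"jaw":0},{"delta_pos":[0,0,-0.066],"delta_rot":[0,0,0],"jaw":0},{"delta_pos":[0,0,0],"delta_rot":[0,0,0],"jaw":0},{"delta_pos":[0,0,0],"delta_rot":[0,0,0],"jaw":0}]'
python3 lookw.py w10
```

```text
t: 14.93
position: [0.6545, 0.0361, 0.3202]
orientation: [-0.001, 0.169, 0.986, -0.0]
contact_force: [0.2, -0.8, 0.1]
width: 0.0854
t 14.9333 pos [0.6545 0.0361 0.3202] tooly 70.59312014093103 z [-0.0016  0.     -1.    ] F [ 0.1513 -0.7635  0.1303] M [-0.0229  0.0013 -0.0037] w 0.08540182213066688 j [-0.0008  0.6071  1.2799  0.      1.2561 -1.2329]
```

View pics/w10.png

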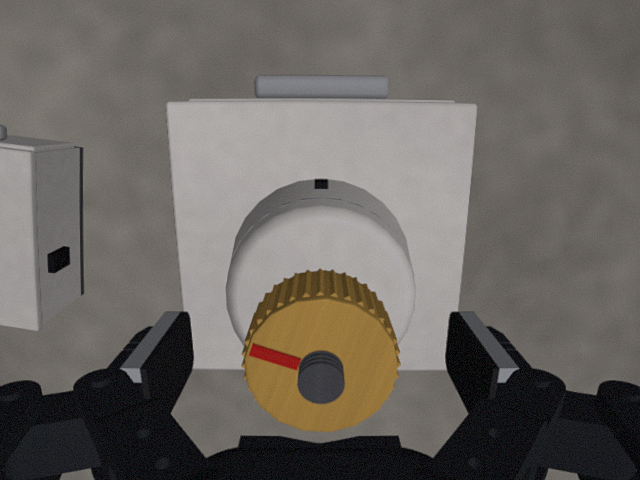

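The nut is centred between the pads at (321,364). I'll close on it.

```bash
python3 -m crank '[{"delta_pos":[0,0,-0.008],"delta_rot":[0,0,0],"jaw":0.2},{"delta_pos":[0,0,0],"delta_rot":[0,0,0],"jaw":1},{"delta_pos":[0,0,0],"delta_rot":[0,0,0],"jaw":1},{"delta_pos":[0,0,0],"delta_rot":[0,0,0],"jaw":1},{"delta_pos":[0,0,0],"delta_rot":[0,0,0],"jaw":1},{"delta_pos":[0,0,0],"delta_rot":[0,0,0],"jaw":1},{"delta_pos":[0,0,0],"delta_rot":[0,0,0],"jaw":1},{"delta_pos":[0,0,0],"delta_rot":[0,0,0],"jaw":1}]' 60
python3 lookw.py w11
```

```text
t: 15.65
position: [0.6551, 0.036, 0.3191]
orientation: [0.001, 0.169, 0.986, 0.0]
contact_force: [-1.0, 2.5, 5.7]
width: 0.0455
t 15.65 pos [0.6551 0.036  0.3191] tooly 70.57483883389848 z [ 0.0017  0.0005 -1.    ] F [-0.9589  2.5058  5.6725] M [0.4535 0.1971 0.0048] w 0.045516006721831065 j [-0.001   0.6089  1.2795  0.0005  1.2514 -1.233 ]
```

View pics/w11.png

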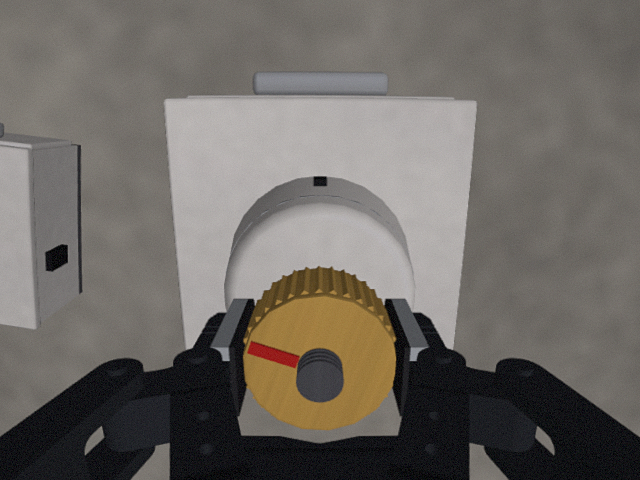

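```bash
python3 -m crank '[{"delta_pos":[0,0,-0.0003],"delta_rot":[0,0,-0.055],"jaw":1},{"delta_pos":[0,0,-0.0003],"delta_rot":[0,0,-0.055],"jaw":1},{"delta_pos":[0,0,-0.0003],"delta_rot":[0,0,-0.055],"jaw":1},{"delta_pos":[0,0,-0.0003],"delta_rot":[0,0,-0.055],"jaw":1},{"delta_pos":[0,0,-0.0003],"delta_rot":[0,0,-0.055],"jaw":1},{"delta_pos":[0,0,-0.0003],"delta_rot":[0,0,-0.055],"jaw":1},{"delta_pos":[0,0,-0.0003],"delta_rot":[0,0,-0.055],"jaw":1},{"delta_pos":[0,0,-0.0003],"delta_rot":[0,0,-0.055],"jaw":1},{"delta_pos":[0,0,-0.0003],"delta_rot":[0,0,-0.055],"jaw":1},{"delta_pos":[0,0,-0.0003],"delta_rot":[0,0,-0.055],"jaw":1},{"delta_pos":[0,0,-0.0003],"delta_rot":[0,0,-0.055],"jaw":1},{"delta_pos":[0,0,0],"delta_rot":[0,0,0],"jaw":1}]'
python3 lookw.py w12
```

```text
t: 16.7
position: [0.6556, 0.0368, 0.3184]
orientation: [0.001, 0.603, 0.798, 0.002]
contact_force: [9.7, 9.8, 3.2]
width: 0.0453
t 16.7 pos [0.6556 0.0368 0.3184] tooly 15.839184845929532 z [ 0.0048  0.0019 -1.    ] F [9.666  9.8009 3.1708] M [ 1.5048 -1.2927 -0.0594] w 0.045251384475592286 j [ 0.      0.6103  1.2793  0.002   1.2472 -0.277 ]
```

View pics/w12.png

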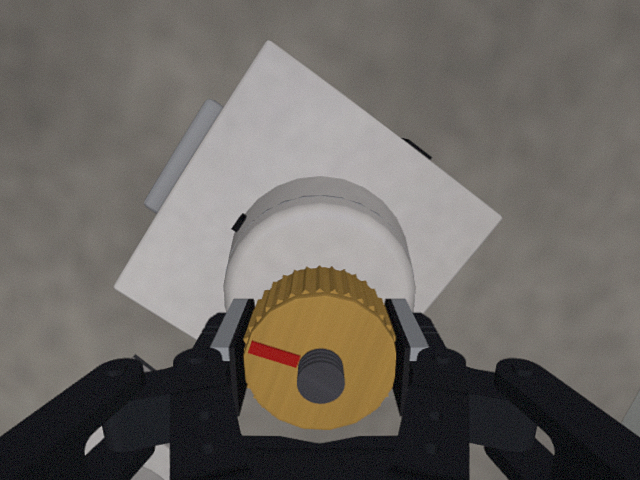

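The nut turns with the gripper, since the mark stays at (272,354) in the wrist view. Mz ≈ -0.06 N m, which is just friction.

```bash
python3 -m crank '[{"delta_pos":[0.0025,0.0025,-0.0002],"delta_rot":[0,0,-0.03],"jaw":1},{"delta_pos":[0,0,-0.0002],"delta_rot":[0,0,-0.03],"jaw":1},{"delta_pos":[0,0,-0.0002],"delta_rot":[0,0,-0.03],"jaw":1},{"delta_pos":[0,0,-0.0002],"delta_rot":[0,0,-0.03],"jaw":1},{"delta_pos":[0,0,0],"delta_rot":[0,0,0],"jaw":1}]'
python3 look.py
python3 -m crank '[{"delta_pos":[0,0,-0.0002],"delta_rot":[0,0,-0.02],"jaw":1},{"delta_pos":[0,0,-0.0002],"delta_rot":[0,0,-0.02],"jaw":1},{"delta_pos":[0,0,0],"delta_rot":[0,0,0],"jaw":1}]'
python3 look.py
```

```text
t: 17.17
position: [0.6562, 0.037, 0.3181]
orientation: [0.001, 0.675, 0.738, 0.002]
contact_force: [4.3, 6.1, 4.8]
width: 0.0452
t 17.1667 pos [0.6562 0.037  0.3181] tooly 5.164867318043817 z [ 0.0037  0.0011 -1.    ] F [4.2867 6.0531 4.8226] M [ 0.9008 -0.6405 -0.0211] w 0.045238020491055374 j [ 0.0005  0.612   1.2771  0.0011  1.2488 -0.09  ]
t: 17.42
position: [0.6562, 0.037, 0.318]
orientation: [0.001, 0.697, 0.717, 0.002]
contact_force: [4.7, 6.1, 5.1]
width: 0.0455
t 17.4167 pos [0.6562 0.037  0.318 ] tooly 1.624939613784605 z [ 0.004   0.0011 -1.    ] F [4.7122 6.0845 5.0669] M [ 0.919  -0.8355 -0.0248] w 0.045543366251481386 j [ 0.0006  0.6122  1.2771  0.0012  1.2484 -0.0282]
```

```bash
python3 -m crank '[{"delta_pos":[0,0,-0.0002],"delta_rot":[0,0,-0.02],"jaw":1},{"delta_pos":[0,0,0],"delta_rot":[0,0,0],"jaw":1}]'>/dev/null
python3 look.py
python3 -m crank '[{"delta_pos":[0,0,-0.0002],"delta_rot":[0,0,-0.02],"jaw":1},{"delta_pos":[0,0,0],"delta_rot":[0,0,0],"jaw":1}]' >/dev/null
python3 look.py
python3 -m crank '[{"delta_pos":[0,0,-0.0002],"delta_rot":[0,0,-0.02],"jaw":1},{"delta_pos":[0,0,0],"delta_rot":[0,0,0],"jaw":1}]' >/dev/null
python3 look.py
```

```text
t 17.5833 pos [0.6562 0.037  0.318 ] tooly -0.16316434658001888 z [ 0.0041  0.001  -1.    ] F [5.5434 5.5765 4.6353] M [ 0.9525 -0.8483  0.0014] w 0.04561540790381104 j [0.0006 0.6122 1.2771 0.0011 1.2482 0.0031]
t 17.75 pos [0.6563 0.0371 0.318 ] tooly -1.924564402883197 z [ 0.0042  0.0009 -1.    ] F [6.2053 4.5881 4.8559] M [ 0.8991 -0.8838  0.555 ] w 0.04553061110405091 j [0.0006 0.6122 1.277  0.0009 1.2481 0.0339]
t 17.9167 pos [0.6563 0.0371 0.318 ] tooly -3.678956529998855 z [ 0.0044  0.0006 -1.    ] F [6.2973 5.4492 5.3538] M [ 0.8493 -0.9549  1.1484] w 0.04550785805996 j [0.0007 0.6123 1.277  0.0007 1.2479 0.0647]
```

Mz has jumped to 1.15 N m at tool yaw ≈ 0 to -2°, which matches the stop I predicted from the mark. I'll check for slip.

```bash
python3 lookw.py w13; cat > mk.py <<'E'
from h import *
import sys
for n in sys.argv[1:]:
    h=cv2.cvtColor(cv2.imread(f"pics/{n}.png"),cv2.COLOR_BGR2HSV)
    red=(((h[...,0]<6)|(h[...,0]>174))&(h[...,1]>150)&(h[...,2]>90)).astype(np.uint8)
    k,l,st,c=cv2.connectedComponentsWithStats(red);i=1+st[1:,4].argmax();ys,xs=np.nonzero(l==i)
    z=np.load(f"pics/{n}.npz");ci=dict(extrinsics=z["E"],intrinsics=z["K"],dist=z["d"])
    mp=plane(np.c_[xs,ys],ci,.175)[:,:2];v=np.linalg.svd(mp-mp.mean(0))[2][0]
    v=v*np.sign(v@(mp.mean(0)-[.6555,.0355]));print(n,st[i,4],c[i],"mark az",np.degrees(np.arctan2(v[1],v[0])))
E
python3 mk.py w9 w10 w11 w12 w13
```

```text
t 17.9167 pos [0.6563 0.0371 0.318 ] tooly -3.678956529998855 z [ 0.0044  0.0006 -1.    ] F [6.2973 5.4492 5.3538] M [ 0.8493 -0.9549  1.1484] w 0.04550785805996 j [0.0007 0.6123 1.277  0.0007 1.2479 0.0647]
w9 253 [296.         267.01185771] mark az -129.13859493540707
w10 585 [274.39145299 356.55384615] mark az -128.8982680429351
w11 621 [272.82286634 354.33655395] mark az -128.89861691873108
w12 626 [273.47444089 353.85782748] mark az 176.21937202475735
w13 618 [272.70873786 355.34951456] mark az 158.68344345341134
```

There was about 2° of windup or slip at the stop, so the nut is bottomed with its mark at azimuth 158.7°. Now the quarter turn back, with the target mark at -111.3°.

```bash
python3 -m crank '[{"delta_pos":[0,0,0.0003],"delta_rot":[0,0,0.0625],"jaw":1},{"delta_pos":[0,0,0.0003],"delta_rot":[0,0,0.0625],"jaw":1},{"delta_pos":[0,0,0.0003],"delta_rot":[0,0,0.0625],"jaw":1},{"delta_pos":[0,0,0.0003],"delta_rot":[0,0,0.0625],"jaw":1},{"delta_pos":[0,0,0.0003],"delta_rot":[0,0,0.0625],"jaw":1},{"delta_pos":[0,0,0.0003],"delta_rot":[0,0,0.0625],"jaw":1},{"delta_pos":[0,0,0.0003],"delta_rot":[0,0,0.0625],"jaw":1},{"delta_pos":[0,0,0.0003],"delta_rot":[0,0,0.0625],"jaw":1}]'
python3 -m crank '[{"delta_pos":[0,0,0.0003],"delta_rot":[0,0,0.0625],"jaw":1},{"delta_pos":[0,0,0.0003],"delta_rot":[0,0,0.0625],"jaw":1},{"delta_pos":[0,0,0.0003],"delta_rot":[0,0,0.0625],"jaw":1},{"delta_pos":[0,0,0.0003],"delta_rot":[0,0,0.0625],"jaw":1},{"delta_pos":[0,0,0.0003],"delta_rot":[0,0,0.0625],"jaw":1},{"delta_pos":[0,0,0.0003],"delta_rot":[0,0,0.0625],"jaw":1},{"delta_pos":[0,0,0.0003],"delta_rot":[0,0,0.0625],"jaw":1},{"delta_pos":[0,0,0.0003],"delta_rot":[0,0,0.0625],"jaw":1},{"delta_pos":[0,0,0],"delta_rot":[0,0,0],"jaw":1},{"delta_pos":[0,0,0],"delta_rot":[0,0,0],"jaw":1}]'
python3 lookw.py w14; python3 mk.py w14
```

```text
t: 18.63
position: [0.6558, 0.0367, 0.3185]
orientation: [0.0, 0.41, 0.912, 0.0]
contact_force: [-5.3, 2.1, 10.1]
width: 0.0454
t: 19.47
position: [0.6555, 0.0359, 0.3192]
orientation: [-0.0, 0.032, 0.999, -0.001]
contact_force: [-9.3, -3.7, 10.8]
width: 0.0457
t 19.4667 pos [0.6555 0.0359 0.3192] tooly 86.33131579962372 z [-0.0005 -0.0011 -1.    ] F [-9.3267 -3.6616 10.8292] M [-0.683   1.6418 -0.0015] w 0.045675258964496965 j [-0.001   0.6101  1.2775 -0.0011  1.2544 -1.5074]
w14 614 [272.31433225 353.91693811] mark az -112.88284352385126
```

View pics/w14.png

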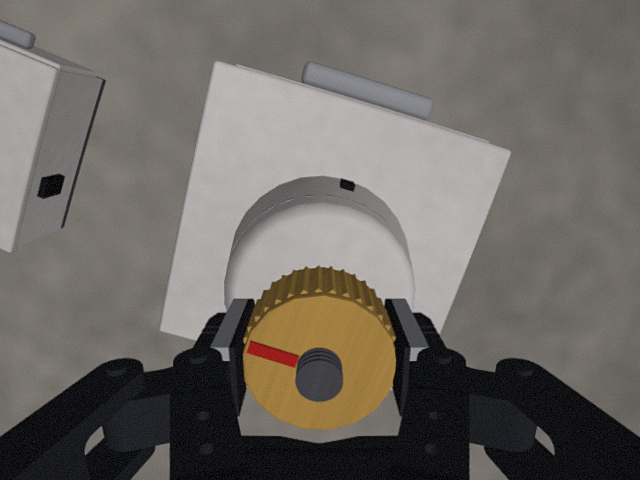

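```bash
python3 -m crank '[{"delta_pos":[-0.0025,-0.001,0.001],"delta_rot":[0,0,0.014],"jaw":1},{"delta_pos":[0,0,0],"delta_rot":[0,0,0.014],"jaw":1},{"delta_pos":[0,0,0],"delta_rot":[0,0,0],"jaw":1},{"delta_pos":[0,0,0],"delta_rot":[0,0,0],"jaw":1}]'
python3 lookw.py w15; python3 mk.py w15; python3 -c "
from h import *
s=camera('side');cv2.imwrite('pics/s15.png',s[:,:,::-1]);cv2.imwrite('pics/t15.png',camera('top')[:,:,::-1])"
```

```text
t: 19.85
position: [0.6551, 0.0357, 0.3194]
orientation: [0.001, 0.01, 1.0, -0.0]
contact_force: [-3.3, -1.6, 7.0]
width: 0.0453
t 19.85 pos [0.6551 0.0357 0.3194] tooly 88.82989555189305 z [ 0.0014 -0.0007 -1.    ] F [-3.2977 -1.5632  7.0163] M [-0.3864  0.4724 -0.0117] w 0.045330134797585415 j [-0.0012  0.6087  1.2793 -0.0007  1.2522 -1.5514]
w15 613 [272.28058728 354.24469821] mark az -110.80541719211655
```

View pics/s15.png

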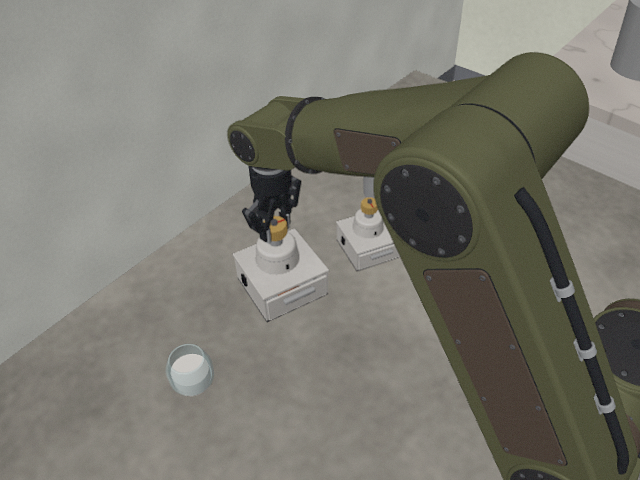

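View pics/w15.png

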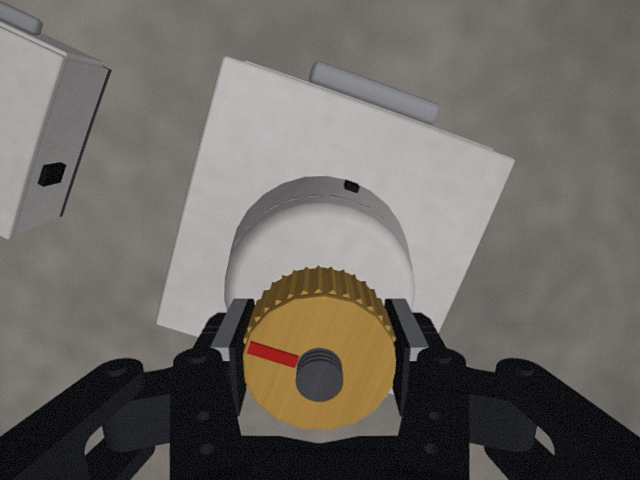

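The drawer is still shut, the nut is gripped, and its mark is at -110.8°, which is 90° ± about 1° from the stop. The forces are small, so I'm handing in.

```bash
python3 -c "
from cell import arm
print(arm.job_done())"
```

```text
the job is handed in; nothing more can be done
None
```

I finished the job in the order asked and handed it in at about 20 s. The hand-in gives no verdict.

- **Cup and drawer:** I stood the copper cup upright in the drawer of the larger mill, let go, and pushed the drawer shut against its stop with about 20 N. The last pictures show the drawer flush. The pull sits about 13 mm ahead of the box front, where 14 mm is expected when shut. I last saw the whole cup, upright, before the push; after that only its edge showed through the slit above the panel.
- **Nut:** I screwed it clockwise about 71° until it hit the stop, where the torque rose to about 1.1 N m. I then backed it off a quarter turn and finished still gripping it with 60 N.
- **Quarter turn accuracy:** The two estimates of the stop disagree slightly. By the red mark the nut came back 90.5°, and by where the torque started to rise it came back about 89°. I set it between the two.
- **Other objects:** I did not touch the jar, salt pig or milk pot. I made no final position measurement of them. In the last side view the salt pig is where it was; the jar and pot were hidden behind the arm.

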